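Lay the sitting-room table for tea

TASK

Lay the table for tea, as seen from the robot: move the tea light off the coaster to the middle of the closed book's top, stand the mug in the middle of the coaster, and stand the milk jug on the table straight behind the coaster (farther from the robot), 12 cm from centre to centre. Put the sugar pot on the serving board, midway between its two jars. Leave everything upright and the potted plant where it is.

Things in the scene. Friction and masses are not known exactly. Their poses are not given: they have to be found in the camera images.
- mug_centre (a point): Loose pale china mug, open at the top: straight round body 64 mm across, 80 mm high, wall 4 mm; loop handle out to 62 mm from the axis on its own +y side. The point lies on the body's axis, half-way up (40 mm above its underside); z up; grip its upper half, across its own x. About 0.3 kg. Stands in the near row, handle to the left within 45 degrees.
- jug_centre (a point): Loose steel milk jug, open at the top: straight round body 60 mm across, 70 mm high; loop handle out to 53 mm from the axis on its own +y side, small pouring lip on its -y side. The point lies on the body's axis, half-way up (35 mm above its underside); z up; grip its upper half, across its own x. About 0.2 kg. Stands in the near row, handle to the left within 45 degrees.
- sugar_centre (a point): Loose white china sugar pot with a wooden lid and knob (lid and pot are one piece): round body 62 mm across, straight-sided from 8 to 50 mm up, 74 mm high with the knob, no handle. The point lies on its axis, 30 mm above its underside; z up. About 0.25 kg. Stands on the table in the near row.
- candle_centre (a point): Loose tea light in a green glass holder: round, 58 mm across, 64 mm high, open at the top with a small white candle inside. The point lies on its axis, half-way up (32 mm above its underside); z up. About 0.25 kg. At the start it stands on the coaster.
- plant_centre (a point): Small potted succulent, loose bystander: terracotta pot 60 mm across at the top, 58 mm high, about 85 mm with its green leaves. The point lies on its axis, half-way up the pot (29 mm above its underside). Stands in the near row among the mug, jug and sugar pot; leave it alone.
- coaster: Round cork coaster lying on the table, fixed, 100 mm across, 8 mm thick. Origin at the centre of its underside; x points away from the robot (backwards), y to the left, z up.
- book: Closed dark-blue hardback book lying flat on the table, fixed, 120 mm (own x) by 180 mm (own y), 25 mm thick. Origin at the centre of its underside; its top is 25 mm above that. Lies on one side of the coaster, the serving board on the other.
- board_mid (a point): Pale wooden serving board lying on the table, fixed, 110 mm (own x) by 280 mm (own y), 12 mm thick, with two identical fixed amber jars with steel lids, 68 mm across, 64 mm high over the board, on it 100 mm either side of its middle along y. The point lies on the board's top, midway between the jars, 12 mm above the table.
Not all that is in view belongs to the job. Of the things shaped like the part that bears candle_centre, the green glass one is meant.

How it is judged:
At the end, for the whole second after the job is handed in: Tea light on the book, mug on the coaster, sugar pot on the board: each within 15 mm of the middle. Jug on the table 120 mm behind the coaster's centre, within 15 mm in depth and sideways. All four upright within 0.12 rad and at rest (horizontal distance between candle_centre and book below 0.015 m and z of candle_centre in the frame of book between 0.051 and 0.063 m and horizontal distance between mug_centre and coaster below 0.015 m and z of mug_centre in the frame of coaster between 0.042 and 0.054 m and x of jug_centre in the frame of coaster between 0.105 and 0.135 m and y of jug_centre in the frame of coaster between -0.015 and 0.015 m and height (world z) of jug_centre below 0.041 m and horizontal distance between sugar_centre and board_mid below 0.015 m and z of sugar_centre in the frame of board_mid between 0.024 and 0.036 m and angle between each of candle_centre, mug_centre, jug_centre, sugar_centre's own z axis and vertical below 0.12 rad and linear speed of each of candle, mug, jug, sugar below 0.02 m/s); the robot touches nothing.
It fails at once if the potted plant is moved more than 25 mm or tipped over (distance of plant_centre from where it was at the start of the episode above 0.025 m or angle between plant_centre's own z axis and vertical above 0.4 rad).
It also fails if it takes over 104 s, if anything falls off the work surface, if the arm or the gripper's body presses on something with over 40 N, if the wrist force passes 120 N, or if a joint passes its speed limit or range.

ROBOT

A 7-joint arm with a two-finger parallel gripper is mounted at the origin on the work surface. World frame = base frame: x ahead of the robot, y to its left, z up, the work surface at z = 0. Lengths are in m, angles in rad, forces in N, time in s.
With the tool pointing down it reaches from about 0.4 to 0.85 m from the base axis. Payload 4.5 kg.
Tool frame: the origin (TCP) lies on the centre line of the jaws, within the pads' length; the fingertips stand 8 mm ahead of it and the grasp point (between the pads) lies 11 mm behind it; z points along the fingers, y is the direction in which the jaws open and shut (so a half turn about z gives the same grasp; the last joint's range is limited). The gripper opens to 85 mm and grips with 20 to 120 N. Pads are 22 mm wide; open, the fingers measure 114 mm over their backs; the gripper's body (76 mm by 85 mm) begins 54 mm behind the grasp point. The pads swing forward as they close: fully open they stand 13 mm farther back than shut.
Start: joints at [1.271, 0.689, -0.195, 1.565, 0.157, 0.902, -0.215], TCP at [0.205, -0.591, 0.239] pointing down, gripper open.
Joint ranges: [-3.01, 3.01], [-0.46, 2.08], [-1.47, 1.51], [0.13, 2.56], [-1, 4.14], [0.04, 2.09], [-2.66, 2.66]. Speed limits (rad/s): [2.57, 2.57, 3.14, 3.14, 3.14, 3.14, 3.14].

INTERFACE

Orientations are given as a unit quaternion [w, x, y, z].
In Python, from plant import manip gives the robot as it stands. The module is installed in compiled form; this text tells all that it offers.
- The arm moves only by the tool step_arm, never from a script. Its argument "motion" is a list of rows, each a list of 6 numbers: the shift along the tool's x, y, z in m, then the turn, a rotation vector about the tool's x, y, z in rad. A call has 1 to 12 rows; each row is the pose to reach, as a shift and turn from the pose commanded when the call began, along the tool's axes at that moment; what a row does not reach only later rows make up. A row lasts 1/10 s, in which the tool goes at most 50 mm and 8.59 degrees, less where a joint would pass 70% of its speed; a pose out of reach is approached as far as the arm can. A call with a gripper value outside its range is refused whole. "grip" is the closure, from 0 (fully open) to 1 (shut), set as the call begins (left out, the last holds). The fingers move at their own pace and stop on an object; "grip_force" is the grip in N (left out, the last holds). Time passes only in rows, so rows that repeat a pose let the fingers close. It gives the time, the measured TCP pose, the force and the opening at its end, in the units of the state.
- manip.state(): the state, without advancing time (a new reading comes with each control period).
- manip.get_image(name): name is "scene" or "side" or "wrist"; returns the picture (400x640x3 uint8, red, green, blue); there is no depth.
- manip.camera_params(name): a dict with "camera_matrix" (3x3 intrinsics, pixels), "R" (3x3) and "t" (3): a world point X has camera coordinates R X + t. Camera axes: x right, y down, z forward; pixel columns grow to the right and rows downward; lengths in m; the calibration is good to about 2 mm. A picture is of the moment at which its call begins: read the wrist's pose just before it. camera_params takes no time and is no camera call; for the wrist camera it gives the pose at the moment of the call.
- manip.job_done(): hands the job in, once; it reports no verdict.
The state is a dict: "t": time; "qpos": joint angles; "qvel": joint speeds; "joint_efforts": joint torques, N m; "tool_pos": TCP position; "ee_rot": TCP orientation; "contact_force": force on the tool from outside, world axes, zero at the start; "torque": the same for the moment, N m; "width": finger opening in m.
Only numpy, scipy, OpenCV 4.12 (cv2) and the standard library are available. Lean on these libraries where they do the work, as an engineer would, in place of code of your own. Each camera call takes 0.05 s, during which the arm holds its last target. There are 200 camera calls.

## Working session

There is one attempt and no reset: what is moved stays moved. The work goes in short steps, Python scripts to look and compute and a tool call to move; the robot and the scene stay as the last step left them, time stands still between calls to the robot, and variables do not carry over. Pictures are saved under pics/ and viewed, about 12 in all and at most 16, crops included, and the job is handed in when it is done.

Besides the shell and the picture viewer there is one more tool, called by a JSON object that holds its "method" and its "body", one argument or row to a line. step_arm: Moves the arm, as the interface text tells. Its arguments: {"type":"object","properties":{"motion":{"type":"array","items":{"type":"array","items":{"type":"number"}}},"grip":{"type":"number"},"grip_force":{"type":"number"}},"required":["motion"]}

```bash
mkdir -p pics; cat > h.py <<'E'
import numpy as np, cv2
from plant import manip
from scipy.spatial.transform import Rotation as Rn
def grab(n,f=None):
    p=manip.camera_params(n); im=manip.get_image(n)
    if f: cv2.imwrite('pics/'+f,im[:,:,::-1])
    return im,p
def ray(p,uv,z):
    K,R,t=[np.array(p[k],float) for k in("camera_matrix","R","t")]
    c=-R.T@t; d=R.T@np.linalg.solve(K,[uv[0],uv[1],1.])
    return c+d*(z-c[2])/d[2]
def proj(p,X):
    K,R,t=[np.array(p[k],float) for k in("camera_matrix","R","t")]
    x=K@(R@np.array(X)+t.ravel()); return x[:2]/x[2]
E
python3 - <<'E'
from h import *
for n in("scene","side","wrist"):
    im,p=grab(n,n+'0.png'); R=np.array(p['R']);print(n,(-R.T@np.array(p['t'])).round(3),R[2].round(2))
s=manip.state();print(s)
E
```

```text
scene [ 0.914 -0.365  0.823] [-0.42  0.39 -0.82]
side [0.071 0.646 0.795] [ 0.4  -0.6  -0.69]
wrist [ 0.273 -0.566  0.373] [-0.27 -0.09 -0.96]
{'t': 0.15, 'qpos': array([ 1.27075638,  0.68978486, -0.19453194,  1.56609892,  0.15730271,
        0.90252135, -0.21509347]), 'qvel': array([-5.52512563e-04, -2.47250838e-03,  1.06957880e-05, -3.81383346e-03,
        1.62607714e-04, -2.79269030e-03, -8.38968651e-05]), 'joint_efforts': array([-1.42204106e-03, -5.39936364e+01, -1.26824051e+00, -1.58719450e+01,
        9.32074181e-03,  6.45256936e-03, -1.85100805e-05]), 'tool_pos': array([ 0.20460253, -0.59004576,  0.23867408]), 'ee_rot': array([-6.90254326e-04,  9.86094588e-01,  1.66183507e-01, -1.70944690e-04]), 'contact_force': array([ 0.27685764,  1.17641498, -0.30208289]), 'torque': array([-0.00163746,  0.00736641,  0.02458129]), 'width': 0.08553512449284097}
```

View pics/scene0.png

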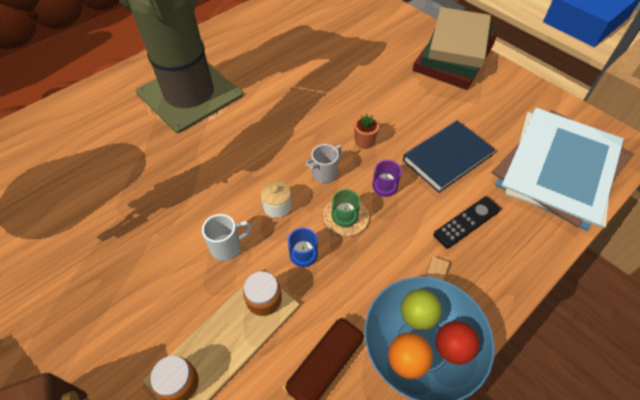

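View pics/side0.png

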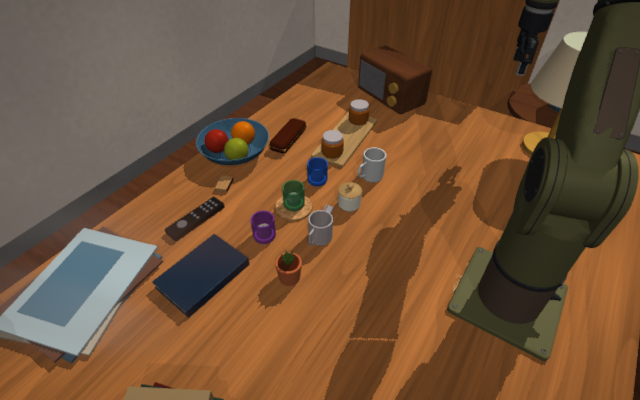

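The scene view shows the mug (222,237), sugar pot (276,200), jug (325,163), plant (367,130), green tea light on the coaster (345,210), blue and purple decoys, the book (449,155) and the board with jars (262,290) and (173,375). The side view agrees. Next I'll enlarge and measure.

```bash
python3 - <<'E'
from h import *
p=manip.camera_params('scene');im=cv2.imread('pics/scene0.png')
for n,uv,z in[('mug',(221,224),.08),('jug',(325,153),.07),('sugar',(276,188),.074),('candle',(345,198),.072),('coaster',(346,214),.008),('jar1',(262,288),.076),('jar2',(173,374),.076),('bk1',(457,123),.025),('bk2',(495,154),.025),('bk3',(440,187),.025),('bk4',(404,157),.025),('plant',(367,121),.058),('purple',(387,168),.064),('blue',(303,236),.064)]:
    print(n,ray(p,uv,z).round(3))
cv2.imwrite('pics/c1.png',cv2.resize(im[110:310,190:390],None,fx=3,fy=3,interpolation=cv2.INTER_CUBIC))
p=manip.camera_params('side')
for n,uv,z in[('mug',(374,155),.08),('jug',(320,219),.07),('sugar',(350,185),.074),('candle',(293,187),.072),('jar1',(333,139),.076),('jar2',(360,105),.076),('bk1',(208,237),.025),('bk2',(155,280),.025),('bk3',(194,306),.025),('bk4',(249,262),.025)]:
    print(n,ray(p,uv,z).round(3))
E
```

```text
mug [ 0.442 -0.193  0.08 ]
jug [0.44  0.084 0.07 ]
sugar [ 0.444 -0.058  0.074]
candle [0.557 0.03  0.072]
coaster [0.558 0.036 0.008]
jar1 [ 0.598 -0.217  0.076]
jar2 [ 0.618 -0.411  0.076]
bk1 [0.56  0.414 0.025]
bk2 [0.682 0.398 0.025]
bk3 [0.655 0.229 0.025]
bk4 [0.544 0.236 0.025]
plant [0.427 0.231 0.058]
purple [0.558 0.156 0.064]
blue [ 0.562 -0.089  0.064]
mug [ 0.44  -0.195  0.08 ]
jug [0.438 0.083 0.07 ]
sugar [ 0.437 -0.057  0.074]
candle [0.557 0.029 0.072]
jar1 [ 0.578 -0.2    0.076]
jar2 [ 0.604 -0.408  0.076]
bk1 [0.655 0.249 0.025]
bk2 [0.664 0.405 0.025]
bk3 [0.544 0.403 0.025]
bk4 [0.523 0.251 0.025]
```

View pics/c1.png

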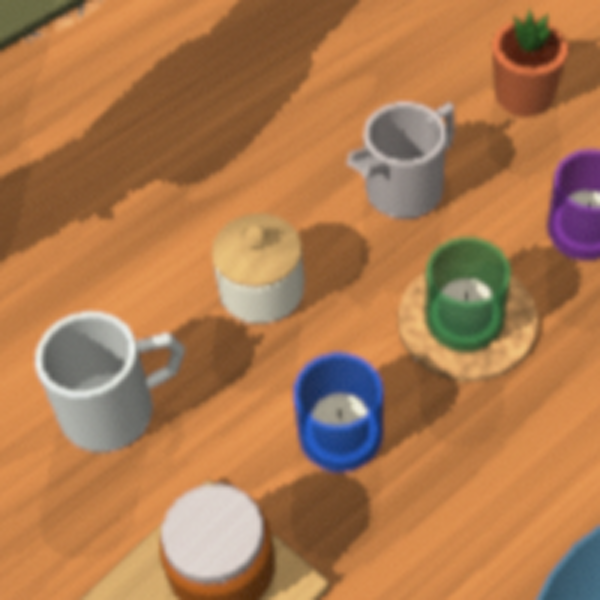

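View pics/wrist0.png

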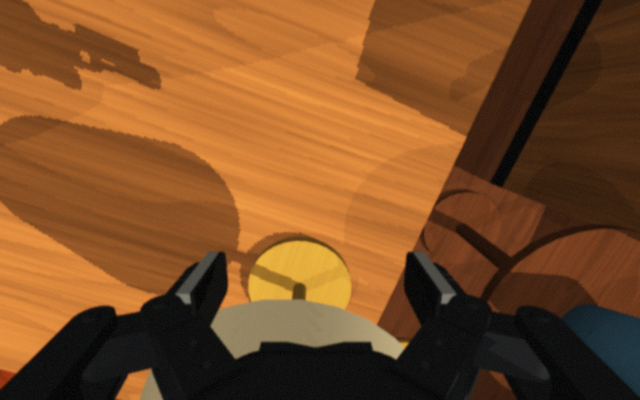

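```bash
cat >> h.py <<'E'
def plan(pos,a):
    "row from current measured pose to pos with tool down, tool x at yaw a (deg)"
    s=manip.state();q=s['ee_rot'];R0=Rn.from_quat([q[1],q[2],q[3],q[0]])
    c,n=np.cos(np.radians(a)),np.sin(np.radians(a))
    R1=Rn.from_matrix(np.array([[c,n,0],[n,-c,0],[0,0,-1.]]))
    return np.r_[R0.inv().apply(np.array(pos)-s['tool_pos']),(R0.inv()*R1).as_rotvec()].round(4)
def blobs(im,lo,hi,amin=100):
    m=cv2.inRange(cv2.cvtColor(im,cv2.COLOR_RGB2HSV),np.array(lo),np.array(hi))
    cs,_=cv2.findContours(m,cv2.RETR_EXTERNAL,cv2.CHAIN_APPROX_NONE)
    return [c for c in cs if cv2.contourArea(c)>amin]
E
python3 - <<'E'
from h import *
for n in('scene','side'):
    im=cv2.imread(f'pics/{n}0.png')[:,:,::-1].copy();p=manip.camera_params(n)
    print(n,'book HSV',cv2.cvtColor(im,cv2.COLOR_RGB2HSV)[(155,270)[n=='side'],(449,205)[n=='side']])
    for c in blobs(im,(100,80,15),(125,255,110),800):
        b=cv2.approxPolyDP(c,6,True)[:,0]; print(' dark blue',cv2.contourArea(c),[(tuple(map(int,x)),ray(p,x,.025)[:2].round(3).tolist()) for x in b][:7])
    for c in blobs(im,(0,0,150),(179,45,255),60):
        e=cv2.minEnclosingCircle(c); M=cv2.moments(c);u=(M['m10']/M['m00'],M['m01']/M['m00'])
        if cv2.contourArea(c)<2500: print(' white',np.round(u,1),cv2.contourArea(c),ray(p,u,.076)[:2].round(3))
    for c in blobs(im,(40,60,20),(85,255,255),150): 
        x,y,w,h=cv2.boundingRect(c);print(' green',x,y,w,h,ray(p,(x+w/2,y+w*.35),.072)[:2].round(3))
p=manip.camera_params('scene')
a=ray(p,(190+96/3,110+385/3),.04);b=ray(p,(190+168/3,110+362/3),.04);print('mug handle az',np.degrees(np.arctan2(*(b-a)[[1,0]])),a)
a=ray(p,(190+359/3,110+160/3),.06);b=ray(p,(190+448/3,110+118/3),.06);print('jug lip->handle az',np.degrees(np.arctan2(*(b-a)[[1,0]])))
print(plan([.5,-.1,.38],90))
E
```

```text
scene book HSV [105 108  78]
 dark blue 2908.5 [((375, 302), [0.741, -0.07]), ((369, 351), [0.796, -0.143]), ((397, 389), [0.871, -0.154]), ((417, 399), [0.904, -0.142]), ((457, 399), [0.949, -0.093]), ((480, 382), [0.959, -0.044]), ((489, 358), [0.946, 0.001])]
 dark blue 2708.5 [((457, 122), [0.558, 0.417]), ((405, 155), [0.542, 0.242]), ((441, 185), [0.653, 0.235]), ((492, 149), [0.668, 0.406])]
 white [169.1 375. ] 1074.0 [ 0.615 -0.416]
 white [260.2 287.2] 762.0 [ 0.595 -0.218]
 white [303.4 245.9] 80.5 [ 0.584 -0.107]
 white [218.1 232.4] 923.0 [ 0.452 -0.207]
 white [273.3 210.1] 164.0 [ 0.483 -0.097]
 white [422.7 173.7] 90.0 [0.625 0.192]
 white [323.3 162.5] 289.0 [0.461 0.059]
 green 332 190 28 37 [0.562 0.029]
 green 421 39 57 40 [0.425 0.54 ]
side book HSV [109  92  58]
 dark blue 2162.0 [((241, 262), [0.538, 0.262]), ((175, 265), [0.658, 0.352]), ((153, 282), [0.664, 0.411]), ((186, 310), [0.551, 0.419]), ((209, 298), [0.532, 0.371])]
 dark blue 2453.0 [((266, 130), [0.821, -0.182]), ((246, 119), [0.916, -0.195]), ((220, 120), [0.985, -0.143]), ((196, 143), [0.958, -0.007]), ((213, 161), [0.852, 0.028]), ((239, 163), [0.781, -0.007]), ((262, 149), [0.768, -0.097])]
 white [332.3 135.4] 139.5 [ 0.59  -0.215]
 white [359.4 103.6] 102.5 [ 0.61  -0.414]
 white [574.9  39.1] 262.0 [ 0.11 -1.35]
 green 283 181 21 30 [0.552 0.033]
mug handle az 68.36993156099301 [ 0.4457511  -0.20182033  0.04      ]
jug lip->handle az 78.94794915167688
[ 4.3970e-01 -3.6640e-01 -1.4090e-01 -1.3000e-03 -8.0000e-04 -1.2369e+00]
```

{"method": "step_arm", "body": {
  "motion": [
    [0,0,-0.05,0,0,0],
    [0,0,-0.1,0,0,0],
    [0.44,-0.366,-0.141,0,0,-1.237],
    [0.44,-0.366,-0.141,0,0,-1.237],
    [0.44,-0.366,-0.141,0,0,-1.237],
    [0.44,-0.366,-0.141,0,0,-1.237],
    [0.44,-0.366,-0.141,0,0,-1.237],
    [0.44,-0.366,-0.141,0,0,-1.237],
    [0.44,-0.366,-0.141,0,0,-1.237],
    [0.44,-0.366,-0.141,0,0,-1.237],
    [0.44,-0.366,-0.141,0,0,-1.237],
    [0.44,-0.366,-0.141,0,0,-1.237]
  ],
  "grip": 0
}}

```text
t: 1.35
tool_pos: [0.463, -0.162, 0.3751]
ee_rot: [-0.0, 0.707, 0.707, -0.0]
contact_force: [0.8, -1.0, -0.4]
width: 0.0851
```

```bash
python3 - <<'E'
from h import *
s=manip.state();print(s['t'],s['tool_pos'],s['qpos'].round(2));print(plan([.5,-.02,.36],90))
E
```

```text
1.35 [ 0.4629741  -0.16197517  0.37506964] [ 0.67  0.4  -0.63  1.74  0.26  1.09 -0.05]
[ 0.142   0.0371  0.015  -0.0003  0.0002  0.0004]
```

{"method": "step_arm", "body": {
  "motion": [
    [0.05,0.037,0.015,0,0,0],
    [0.1,0.037,0.015,0,0,0],
    [0.14,0.037,0.015,0,0,0],
    [0.14,0.037,0.015,0,0,0],
    [0.14,0.037,0.015,0,0,0]
  ]
}}

```text
t: 1.85
tool_pos: [0.4993, -0.0222, 0.3599]
ee_rot: [-0.0, 0.706, 0.708, -0.0]
contact_force: [-0.4, -0.9, -0.0]
width: 0.0856
```

```bash
python3 - <<'E'
from h import *
im,p=grab('wrist','w1.png')
for n,X in [('candle',(.557,.03,.072)),('jug',(.44,.084,.07)),('sugar',(.442,-.058,.074)),('purple',(.558,.156,.064)),('coaster',(.557,.031,.008)),('tgt',(.677,.031,0))]: print(n,proj(p,X).round(0))
for c in blobs(im,(40,60,20),(85,255,255),150): 
    x,y,w,h=cv2.boundingRect(c);print(' green',x,y,w,h,cv2.contourArea(c))
print(manip.state()['tool_pos'])
E
```

```text
candle [357. 129.]
jug [271.  87.]
sugar [275. 191.]
purple [361.  27.]
coaster [352. 126.]
tgt [426. 126.]
 green 338 110 42 41 1306.5
[ 0.4993524  -0.02422412  0.35979087]
```

View pics/w1.png

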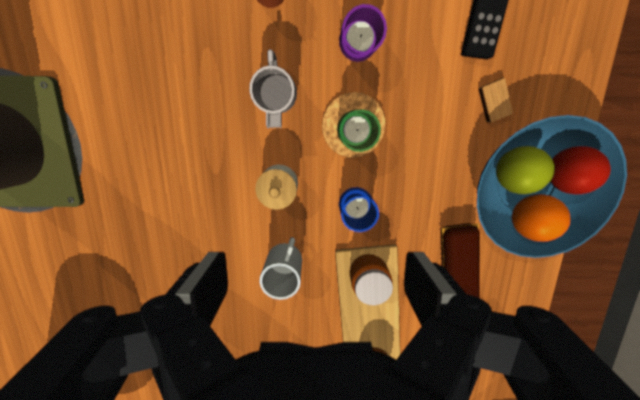

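The wrist view is nearly top-down: coaster (353,125), green rim (358,130), jug rim (272,90) with its handle straight up, sugar (276,189), mug rim (281,281) with handle tip (291,242), jar lid (374,288). The jug's goal spot (426,126) is free.

```bash
python3 - <<'E'
from h import *
p=manip.camera_params('wrist')
for n,uv,z in[('coaster',(353.5,125),.008),('candle',(358.5,130.3),.072),('jug',(272,90),.07),('sugarknob',(275.5,191),.074),('sugarlid',(276.5,188),.055),('mug',(281,281),.08),('jar1',(374,288),.076),('boardL',(337,249),.012),('boardR',(397,248),.012)]: print(n,ray(p,uv,z)[:2].round(3))
f=lambda a,b,z:np.degrees(np.arctan2(*(ray(p,b,z)-ray(p,a,z))[[1,0]]))
print('jug az',f((274,123),(270,58),.05))
a=ray(p,(281,281),.08);b=ray(p,(291,241),.065);print('mug az',np.degrees(np.arctan2(b[1]-a[1],b[0]-a[0])),b)
print(plan([.557,.03,.15],90))
E
```

```text
coaster [0.559 0.031]
candle [0.559 0.026]
jug [0.442 0.078]
sugarknob [ 0.442 -0.059]
sugarlid [ 0.441 -0.06 ]
mug [ 0.446 -0.203]
jar1 [ 0.592 -0.218]
boardL [ 0.537 -0.18 ]
boardR [ 0.643 -0.178]
jug az 91.37609368228402
mug az 75.42892217030744 [ 0.46173719 -0.14157785  0.065     ]
[ 5.450e-02  5.780e-02  2.097e-01 -6.000e-04  1.200e-03  1.000e-04]
```

{"method": "step_arm", "body": {
  "motion": [
    [0.052,0.0585,0.05,0,0,0],
    [0.052,0.0585,0.1,0,0,0],
    [0.052,0.0585,0.15,0,0,0],
    [0.052,0.0585,0.2,0,0,0],
    [0.052,0.0585,0.24,0,0,0],
    [0.052,0.0585,0.265,0,0,0],
    [0.052,0.0585,0.285,0,0,0],
    [0.052,0.0585,0.305,0,0,0],
    [0.052,0.0585,0.32,0,0,0],
    [0.052,0.0585,0.328,0,0,0],
    [0.052,0.0585,0.328,0,0,0]
  ]
}}

```text
t: 3.0
tool_pos: [0.5576, 0.0264, 0.031]
ee_rot: [-0.0, 0.708, 0.706, -0.001]
contact_force: [0.3, -0.2, -0.4]
width: 0.0854
```

{"method": "step_arm", "body": {
  "motion": [
    [0,0,0,0,0,0],
    [0,0,0,0,0,0],
    [0,0,0,0,0,0],
    [0,0,0,0,0,0],
    [0,0,0,0,0,0],
    [0,0,0,0,0,0],
    [0,0,0,0,0,0],
    [0,0,0,0,0,0],
    [0,0,0,0,0,0],
    [0,0,0,0,0,0]
  ],
  "grip": 1,
  "grip_force": 35
}}

```text
t: 4.0
tool_pos: [0.5591, 0.0282, 0.0332]
ee_rot: [0.001, 0.707, 0.707, 0.001]
contact_force: [-0.4, -1.1, 6.4]
width: 0.0568
```

{"method": "step_arm", "body": {
  "motion": [
    [0,0,-0.02,0,0,0],
    [0,0,-0.05,0,0,0],
    [0,0,-0.09,0,0,0],
    [0,0,-0.13,0,0,0],
    [0,0,-0.17,0,0,0],
    [0,0,-0.17,0,0,0],
    [0,0,-0.17,0,0,0]
  ]
}}

```text
t: 4.7
tool_pos: [0.558, 0.0281, 0.2025]
ee_rot: [0.001, 0.707, 0.707, 0.0]
contact_force: [-0.5, -0.3, -2.4]
width: 0.0566
```

```bash
python3 - <<'E'
from h import *
im,p=grab('wrist','w2.png');print(manip.state()['tool_pos']);
for x in(.5,.62): print(proj(p,(x,.325,.025)))
c=max(blobs(im,(95,60,15),(125,255,120),800),key=cv2.contourArea,default=None)
if c is not None:
    r=cv2.minAreaRect(c);print(r);print([ray(p,b,.025)[:2].round(3) for b in cv2.boxPoints(r)])
print(plan([.605,.325,.2],90))
E
```

```text
[0.55709765 0.02783202 0.20125024]
[ 240.42201865 -184.03354368]
[ 392.99267642 -184.03709209]
((566.02001953125, 310.3892517089844), (153.06443786621094, 99.26709747314453), 7.633330821990967)
[array([ 0.771, -0.186]), array([ 0.765, -0.05 ]), array([ 0.946, -0.076]), array([ 0.974, -0.219])]
[ 2.972e-01  4.790e-02  9.000e-04 -1.700e-03  1.000e-03 -2.000e-04]
```

View pics/w2.png

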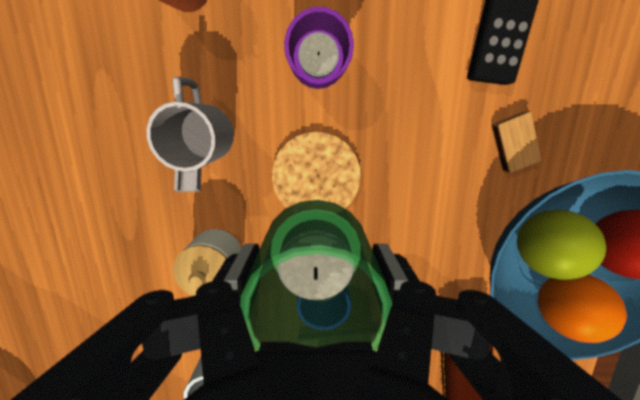

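Tea light held upright. The coaster is fully visible at (316,170). Next I'll move towards the book and look at it from above.

{"method": "step_arm", "body": {
  "motion": [
    [0.05,0.01,-0.05,0,0,0],
    [0.1,0.02,-0.1,0,0,0],
    [0.15,0.03,-0.12,0,0,0],
    [0.2,0.048,-0.12,0,0,0],
    [0.2,0.048,-0.12,0,0,0],
    [0.2,0.048,-0.12,0,0,0]
  ]
}}

```text
t: 5.35
tool_pos: [0.6047, 0.2377, 0.3213]
ee_rot: [-0.003, 0.704, 0.711, 0.002]
contact_force: [-1.1, 0.2, -1.6]
width: 0.0567
```

```bash
python3 - <<'E'
from h import *
im,p=grab('wrist','w3.png');print(manip.state()['tool_pos']);
for c in blobs(im,(95,60,15),(125,255,120),1500):
    r=cv2.minAreaRect(c);print(r);print([ray(p,b,.025)[:2].round(3) for b in cv2.boxPoints(r)],ray(p,r[0],.025))
print(plan([.605,.325,.12],90))
E
```

```text
[0.60462865 0.23298795 0.320071  ]
((314.5767517089844, 98.271240234375), (89.87188720703125, 136.92770385742188), 6.009006023406982)
[array([0.529, 0.245]), array([0.554, 0.42 ]), array([0.669, 0.41 ]), array([0.658, 0.233])] [0.60289672 0.33236936 0.025     ]
[ 0.0917  0.0016  0.2002 -0.0029 -0.0017  0.0065]
```

View pics/w3.png

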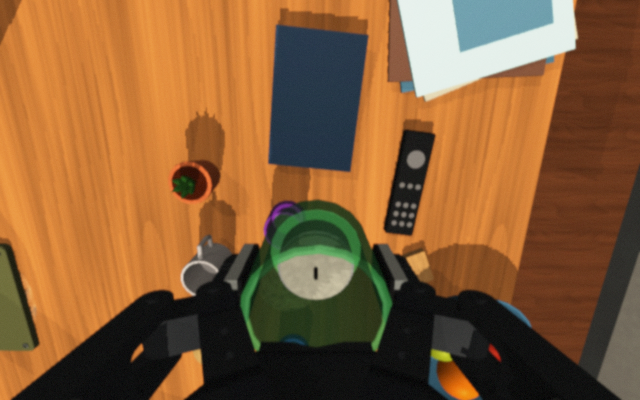

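The book's corners are at (278,26), (367,34), (351,171) and (269,164), and the top is clear.

```bash
python3 - <<'E'
from h import *
p=manip.camera_params('wrist')
P=np.array([ray(p,u,.025)[:2] for u in((278,26),(367,34),(351,171),(269,164))]);print(P.round(3),P.mean(0))
print(np.linalg.norm(P-np.roll(P,1,0),axis=1))
print(plan([.605,.327,.12],90))
E
```

```text
[[0.556 0.413]
 [0.669 0.404]
 [0.656 0.226]
 [0.538 0.236]] [0.60459585 0.31983095]
[0.17770984 0.11416716 0.17820319 0.11871562]
[ 0.0937  0.0016  0.2002 -0.0029 -0.0017  0.0065]
```

{"method": "step_arm", "body": {
  "motion": [
    [0.05,0.001,0.03,0,0,0.0],
    [0.089,0.001,0.07,0,0,0],
    [0.089,0.001,0.12,0,0,0],
    [0.089,0.001,0.16,0,0,0],
    [0.089,0.001,0.2,0,0,0],
    [0.089,0.001,0.23,0,0,0],
    [0.089,0.001,0.25,0,0,0],
    [0.089,0.001,0.26,0,0,0],
    [0.089,0.001,0.265,0,0,0],
    [0.089,0.001,0.268,0,0,0],
    [0.089,0.001,0.268,0,0,0]
  ]
}}

```text
t: 6.5
tool_pos: [0.6074, 0.3174, 0.0545]
ee_rot: [0.0, 0.707, 0.707, 0.0]
contact_force: [0.1, -0.1, -2.1]
width: 0.0567
```

{"method": "step_arm", "body": {
  "motion": [
    [0.002,-0.002,0.002,0,0,0],
    [0.003,-0.002,0.003,0,0,0],
    [0.003,-0.002,0.003,0,0,0],
    [0.003,-0.002,0.003,0,0,0]
  ]
}}

```text
t: 6.9
tool_pos: [0.6051, 0.3206, 0.0513]
ee_rot: [0.0, 0.707, 0.707, 0.0]
contact_force: [0.0, -0.0, -2.6]
width: 0.0567
```

{"method": "step_arm", "body": {
  "motion": [
    [0,0,0.001,0,0,0],
    [0,0,0.001,0,0,0],
    [0,0,0.001,0,0,0]
  ]
}}

```text
t: 7.2
tool_pos: [0.6053, 0.3205, 0.0503]
ee_rot: [0.0, 0.707, 0.707, 0.0]
contact_force: [0.1, 0.4, 0.3]
width: 0.0565
```

{"method": "step_arm", "body": {
  "motion": [
    [0,0,0,0,0,0],
    [0,0,0,0,0,0],
    [0,0,0,0,0,0],
    [0,0,0,0,0,0],
    [0,0,0,0,0,0],
    [0,0,0,0,0,0],
    [0,0,0,0,0,0],
    [0,0,0,0,0,0]
  ],
  "grip": 0
}}

```text
t: 8.0
tool_pos: [0.6051, 0.3204, 0.05]
ee_rot: [0.0, 0.707, 0.707, -0.0]
contact_force: [-0.3, -0.3, -0.1]
width: 0.0856
```

{"method": "step_arm", "body": {
  "motion": [
    [0,0,-0.02,0,0,0],
    [0,0,-0.05,0,0,0],
    [0,0,-0.1,0,0,0],
    [0,0,-0.15,0,0,0],
    [0,0,-0.2,0,0,0],
    [-0.05,-0.02,-0.2,0,0,0],
    [-0.1,-0.04,-0.2,0,0,0],
    [-0.15,-0.06,-0.2,0,0,0],
    [-0.2,-0.08,-0.2,0,0,0],
    [-0.25,-0.1,-0.2,0,0,0],
    [-0.3,-0.12,-0.2,0,0,0],
    [-0.35,-0.14,-0.2,0,0,0]
  ]
}}

```text
t: 9.2
tool_pos: [0.4741, -0.0063, 0.2502]
ee_rot: [0.0, 0.707, 0.707, 0.0]
contact_force: [0.3, -0.9, 0.1]
width: 0.085
```

```bash
python3 - <<'E'
from h import *
im,p=grab('wrist','w4.png');print(manip.state()['tool_pos'])
sc,q=grab('scene','scene1.png')
cv2.imwrite('pics/c2.png',np.hstack([cv2.resize(im,(480,300)),sc[80:380,200:520]])[:,:,::-1])
for c in blobs(sc,(40,60,20),(85,255,255),150): 
    x,y,w,h=cv2.boundingRect(c);print(' green',x,y,w,h,ray(q,(x+w/2,y+w*.32),.089)[:2].round(3))
print(plan([.445,-.2,.15],75))
E
```

```text
[ 0.46929893 -0.01730099  0.24899223]
 green 437 124 32 38 [0.604 0.317]
 green 421 41 56 37 [0.435 0.518]
[-0.1863 -0.0236  0.1007 -0.0045  0.0077  0.2501]
```

View pics/c2.png

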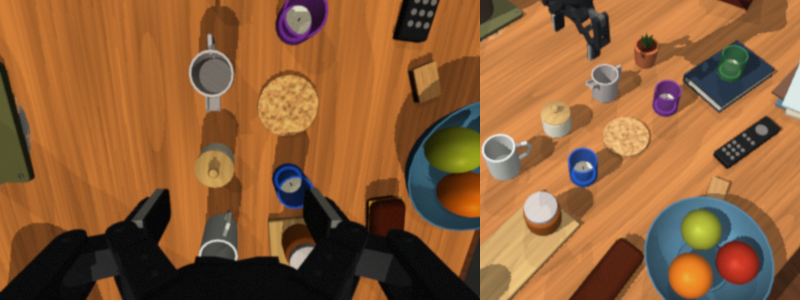

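The tea light stands on the book, and the coaster is clear at (289,105) of the left half. Now to a close view of the mug.

{"method": "step_arm", "body": {
  "motion": [
    [-0.05,-0.01,0,0,0,0.1],
    [-0.1,-0.02,0,0,0,0.2],
    [-0.15,-0.024,0,0,0,0.25],
    [-0.2,-0.024,0,0,0,0.25],
    [-0.25,-0.024,0,0,0,0.25],
    [-0.265,-0.024,0,0,0,0.25],
    [-0.265,-0.024,0,0,0,0.25],
    [-0.265,-0.024,0,0,0,0.25]
  ]
}}

```text
t: 10.1
tool_pos: [0.4514, -0.2685, 0.25]
ee_rot: [-0.0, 0.79, 0.614, 0.0]
contact_force: [0.1, 1.3, 0.2]
width: 0.0855
```

```bash
python3 - <<'E'
from h import *
im,p=grab('wrist','w5.png');print(manip.state()['tool_pos'])
print([proj(p,(.445,-.2,.08)),proj(p,(.604,-.316,.012))])
E
```

```text
[ 0.45157526 -0.26766588  0.25014399]
[array([291.40315267, 121.96728097]), array([441.10464665, 180.27266503])]
```

View pics/w5.png

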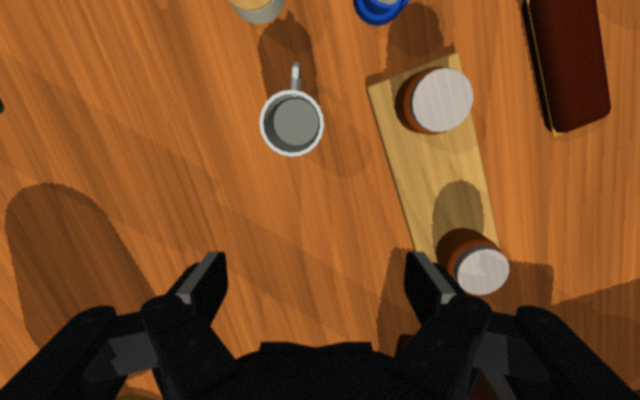

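The mug rim is at (291.5,123), handle tip (296,64), jar lids (441,100) and (482,270); the board lies at an angle.

```bash
python3 - <<'E'
from h import *
p=manip.camera_params('wrist')
print('mug',ray(p,(291.5,123),.08))
a,b=ray(p,(441,100.5),.076),ray(p,(482,270.5),.076);print('jars',a,b,(a+b)/2,np.linalg.norm(a-b),np.degrees(np.arctan2(*(a-b)[[1,0]])))
e=[ray(p,u,.012)[:2] for u in((369,87),(457,55),(413,246),(498,236))];print(np.round(e,3),'ax az',np.degrees(np.arctan2(*(e[0]-e[2])[::-1])),np.degrees(np.arctan2(*(e[1]-e[3])[::-1])), 'edgeyaw',np.degrees(np.arctan2(*(e[1]-e[0])[::-1])))
print(plan([.4455,-.2,.15],75))
E
```

```text
mug [ 0.44485757 -0.20012381  0.08      ]
jars [ 0.59156795 -0.21552316  0.076     ] [ 0.61270787 -0.41183492  0.076     ] [ 0.60213791 -0.31367904  0.076     ] 0.19744670478096712 96.14623543561581
[[ 0.538 -0.184]
 [ 0.641 -0.175]
 [ 0.555 -0.396]
 [ 0.668 -0.41 ]] ax az 94.8173083672296 96.60198528452274 edgeyaw 4.894653766025281
[ 6.400e-02 -2.250e-02  1.002e-01  1.000e-04 -1.200e-03  1.420e-02]
```

{"method": "step_arm", "body": {
  "motion": [
    [0.03,-0.012,0.03,0,0,0.014],
    [0.064,-0.0225,0.06,0,0,0.014],
    [0.064,-0.0225,0.1,0,0,0.014],
    [0.064,-0.0225,0.12,0,0,0.014],
    [0.064,-0.0225,0.14,0,0,0.014],
    [0.064,-0.0225,0.16,0,0,0.014],
    [0.064,-0.0225,0.18,0,0,0.014],
    [0.064,-0.0225,0.195,0,0,0.014],
    [0.064,-0.0225,0.203,0,0,0.014],
    [0.064,-0.0225,0.203,0,0,0.014],
    [0.064,-0.0225,0.203,0,0,0.014]
  ]
}}

```text
t: 11.25
tool_pos: [0.4456, -0.2012, 0.0475]
ee_rot: [0.0, 0.794, 0.608, 0.0]
contact_force: [0.1, -0.5, 0.1]
width: 0.0852
```

{"method": "step_arm", "body": {
  "motion": [
    [0,0,0,0,0,0],
    [0,0,0,0,0,0],
    [0,0,0,0,0,0],
    [0,0,0,0,0,0],
    [0,0,0,0,0,0],
    [0,0,0,0,0,0],
    [0,0,0,0,0,0],
    [0,0,0,0,0,0],
    [0,0,0,0,0,0],
    [0,0,0,0,0,0]
  ],
  "grip": 1,
  "grip_force": 40
}}

```text
t: 12.25
tool_pos: [0.445, -0.2021, 0.048]
ee_rot: [0.0, 0.794, 0.608, 0.0]
contact_force: [-1.8, 0.1, 6.0]
width: 0.0618
```

```bash
python3 - <<'E'
from h import *
s=manip.state();print(s['tool_pos'],s['width']);
print(plan(s['tool_pos']+[0,0,.15],90),plan([.558,.031,s['tool_pos'][2]+.15],90))
q=cv2.imread('pics/w4.png')
h=cv2.cvtColor(q,cv2.COLOR_BGR2HSV);print(h[140,385])
E
```

```text
[ 0.44496257 -0.20207925  0.04798431] 0.06184711474633134
[-0.000e+00  1.000e-04 -1.500e-01  6.000e-04  4.000e-04 -2.646e-01] [ 0.2545  0.0483 -0.15    0.0006  0.0004 -0.2646]
[ 16 165 141]
```

{"method": "step_arm", "body": {
  "motion": [
    [0,0,-0.03,0,0,0],
    [0,0,-0.07,0,0,0],
    [0,0,-0.11,0,0,0],
    [0,0,-0.15,0,0,0],
    [0.05,0.01,-0.15,0,0,-0.1],
    [0.1,0.02,-0.15,0,0,-0.2],
    [0.15,0.03,-0.15,0,0,-0.265],
    [0.2,0.04,-0.15,0,0,-0.265],
    [0.253,0.048,-0.15,0,0,-0.265],
    [0.253,0.048,-0.15,0,0,-0.265],
    [0.253,0.048,-0.15,0,0,-0.265],
    [0.253,0.048,-0.15,0,0,-0.265]
  ]
}}

```text
t: 13.45
tool_pos: [0.5563, 0.0279, 0.1965]
ee_rot: [0.0, 0.707, 0.707, -0.002]
contact_force: [-0.1, -0.1, -3.8]
width: 0.0622
```

```bash
python3 - <<'E'
from h import *
im,p=grab('scene','scene2.png');print(plan([.558,.029,.057],90),manip.state()['tool_pos'])
for c in blobs(im,(10,80,150),(25,255,255),900)[:0]:pass
q=manip.camera_params('wrist')
cv2.imwrite('pics/c3.png',cv2.resize(im[80:300,200:500],None,fx=2,fy=2)[:,:,::-1])
print(ray(p,(346,215.5),.008))
E
```

```text
[ 0.0022  0.0019  0.1395 -0.002   0.0024 -0.0014] [0.55633935 0.02716657 0.19655373]
[0.56082022 0.03316807 0.008     ]
```

View pics/c3.png

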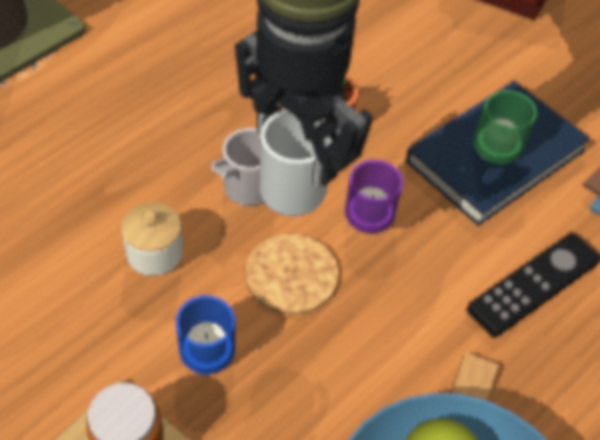

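The mug is held upright above the coaster, whose centre is at crop (293,272), i.e. about (0.560, 0.032). Lowering.

{"method": "step_arm", "body": {
  "motion": [
    [0.003,0.003,0.04,0,0,0],
    [0.003,0.003,0.08,0,0,0],
    [0.003,0.003,0.1,0,0,0],
    [0.003,0.003,0.115,0,0,0],
    [0.003,0.003,0.125,0,0,0],
    [0.003,0.003,0.132,0,0,0],
    [0.003,0.003,0.137,0,0,0],
    [0.003,0.003,0.139,0,0,0],
    [0.003,0.003,0.139,0,0,0],
    [0.003,0.003,0.139,0,0,0]
  ]
}}

```text
t: 14.5
tool_pos: [0.5608, 0.0328, 0.0585]
ee_rot: [0.0, 0.707, 0.707, 0.0]
contact_force: [-0.2, 0.0, -3.4]
width: 0.062
```

{"method": "step_arm", "body": {
  "motion": [
    [-0.002,-0.001,0.002,0,0,0],
    [-0.002,-0.001,0.003,0,0,0],
    [-0.002,-0.001,0.003,0,0,0]
  ]
}}

```text
t: 14.8
tool_pos: [0.5598, 0.0306, 0.056]
ee_rot: [0.001, 0.707, 0.707, 0.0]
contact_force: [-1.3, -0.1, 4.8]
width: 0.0623
```

{"method": "step_arm", "body": {
  "motion": [
    [0,0,0,0,0,0],
    [0,0,0,0,0,0],
    [0,0,0,0,0,0],
    [0,0,0,0,0,0],
    [0,0,0,0,0,0],
    [0,0,0,0,0,0],
    [0,0,0,0,0,0],
    [0,0,0,0,0,0]
  ],
  "grip": 0
}}

```text
t: 15.6
tool_pos: [0.5595, 0.0307, 0.055]
ee_rot: [0.0, 0.707, 0.707, -0.0]
contact_force: [-0.3, 0.0, -0.3]
width: 0.0856
```

{"method": "step_arm", "body": {
  "motion": [
    [0,0,-0.02,0,0,0],
    [0,0,-0.05,0,0,0],
    [0,0,-0.1,0,0,0],
    [0,0,-0.15,0,0,0],
    [-0.02,-0.05,-0.19,0,0,0],
    [-0.04,-0.1,-0.19,0,0,0],
    [-0.04,-0.118,-0.19,0,0,0],
    [-0.04,-0.118,-0.19,0,0,0],
    [-0.04,-0.118,-0.19,0,0,0],
    [-0.04,-0.118,-0.19,0,0,0]
  ]
}}

```text
t: 16.6
tool_pos: [0.443, -0.0088, 0.2452]
ee_rot: [0.0, 0.707, 0.708, 0.001]
contact_force: [-0.1, 0.8, 0.3]
width: 0.0856
```

```bash
python3 - <<'E'
from h import *
im,p=grab('wrist','w6.png');print(manip.state()['tool_pos'],manip.camera_params('scene')['t'])
for X in((.442,.08,.07),(.56,.031,.088),(.56,.031,.008)):print(proj(p,X).round(1))
E
```

```text
[ 0.44298434 -0.00872422  0.24500914] [-0.35773815 -0.27534392  1.20086806]
[313.5  96.1]
[436.  148.9]
[410.6 141.6]
```

View pics/w6.png

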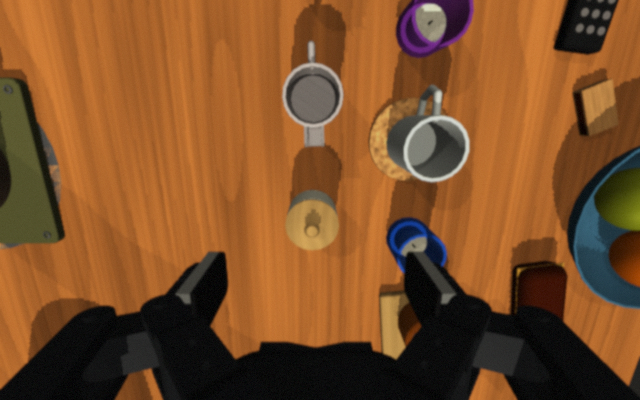

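The mug stands centred on the coaster (rim at (436,148), predicted (436,149)). The jug rim is at (313.5,95), as predicted.

{"method": "step_arm", "body": {
  "motion": [
    [0.04,-0.001,0.03,0,0,0],
    [0.0885,-0.001,0.06,0,0,0],
    [0.0885,-0.001,0.1,0,0,0],
    [0.0885,-0.001,0.12,0,0,0],
    [0.0885,-0.001,0.14,0,0,0],
    [0.0885,-0.001,0.16,0,0,0],
    [0.0885,-0.001,0.18,0,0,0],
    [0.0885,-0.001,0.195,0,0,0],
    [0.0885,-0.001,0.204,0,0,0],
    [0.0885,-0.001,0.204,0,0,0],
    [0.0885,-0.001,0.204,0,0,0]
  ]
}}

```text
t: 17.75
tool_pos: [0.441, 0.0798, 0.0406]
ee_rot: [0.0, 0.706, 0.708, 0.0]
contact_force: [0.2, 0.6, 0.6]
width: 0.0856
```

{"method": "step_arm", "body": {
  "motion": [
    [0,0,0,0,0,0],
    [0,0,0,0,0,0],
    [0,0,0,0,0,0],
    [0,0,0,0,0,0],
    [0,0,0,0,0,0],
    [0,0,0,0,0,0],
    [0,0,0,0,0,0],
    [0,0,0,0,0,0],
    [0,0,0,0,0,0],
    [0,0,0,0,0,0]
  ],
  "grip": 1,
  "grip_force": 35
}}

```text
t: 18.75
tool_pos: [0.4408, 0.0792, 0.0416]
ee_rot: [0.0, 0.707, 0.707, 0.001]
contact_force: [0.3, 0.1, 6.0]
width: 0.0583
```

{"method": "step_arm", "body": {
  "motion": [
    [0,0,-0.03,0,0,0],
    [0,0,-0.07,0,0,0],
    [0,0,-0.11,0,0,0],
    [0,0,-0.15,0,0,0],
    [0,0,-0.18,0,0,0],
    [0,0,-0.18,0,0,0],
    [0,0,-0.18,0,0,0]
  ]
}}

```text
t: 19.45
tool_pos: [0.4402, 0.0784, 0.2209]
ee_rot: [0.0, 0.707, 0.707, -0.0]
contact_force: [-0.1, -0.0, -3.4]
width: 0.0583
```

```bash
python3 - <<'E'
from h import *
print(manip.state()['tool_pos'],plan([.680,.031,.22],90))
E
```

```text
[0.44019612 0.07838681 0.22089143] [-4.740e-02  2.398e-01  1.000e-03  3.000e-04  7.000e-04  1.000e-04]
```

{"method": "step_arm", "body": {
  "motion": [
    [-0.01,0.05,0,0,0,0],
    [-0.02,0.1,0,0,0,0],
    [-0.03,0.15,0,0,0,0],
    [-0.04,0.2,0,0,0,0],
    [-0.0475,0.24,0,0,0,0],
    [-0.0475,0.24,0.04,0,0,0],
    [-0.0475,0.24,0.08,0,0,0],
    [-0.0475,0.24,0.12,0,0,0],
    [-0.0475,0.24,0.15,0,0,0],
    [-0.0475,0.24,0.16,0,0,0],
    [-0.0475,0.24,0.165,0,0,0],
    [-0.0475,0.24,0.165,0,0,0]
  ]
}}

```text
t: 20.65
tool_pos: [0.6805, 0.0321, 0.0557]
ee_rot: [-0.0, 0.707, 0.708, -0.0]
contact_force: [1.5, 0.4, -2.3]
width: 0.0582
```

```bash
python3 - <<'E'
from h import *
im,p=grab('scene');print(plan([.680,.031,.042],90))
cv2.imwrite('pics/c4.png',cv2.resize(im[100:300,250:500],None,fx=2,fy=2)[:,:,::-1])
E
```

```text
[-0.0013 -0.0012  0.0149  0.0016 -0.0002  0.0012]
```

View pics/c4.png

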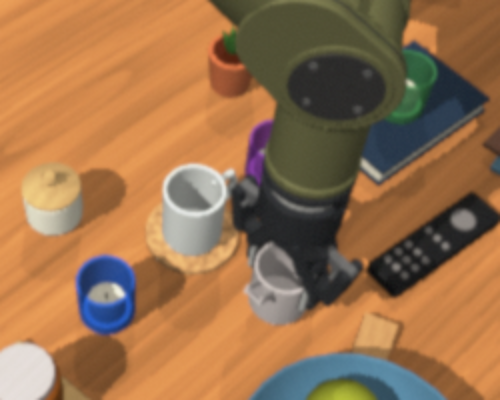

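The mug is centred on the coaster, and the jug is held upright just above its spot with free room around it. Lowering.

{"method": "step_arm", "body": {
  "motion": [
    [-0.001,-0.001,0.006,0,0,0],
    [-0.001,-0.001,0.011,0,0,0],
    [-0.001,-0.001,0.0145,0,0,0],
    [-0.001,-0.001,0.0145,0,0,0],
    [-0.001,-0.001,0.0145,0,0,0]
  ]
}}

```text
t: 21.2
tool_pos: [0.6797, 0.0308, 0.0418]
ee_rot: [0.0, 0.707, 0.707, 0.0]
contact_force: [-1.0, -0.2, -0.3]
width: 0.0582
```

{"method": "step_arm", "body": {
  "motion": [
    [0,0,0,0,0,0],
    [0,0,0,0,0,0],
    [0,0,0,0,0,0],
    [0,0,0,0,0,0],
    [0,0,0,0,0,0],
    [0,0,0,0,0,0],
    [0,0,0,0,0,0],
    [0,0,0,0,0,0]
  ],
  "grip": 0
}}

```text
t: 22.0
tool_pos: [0.6794, 0.0308, 0.0415]
ee_rot: [0.0, 0.707, 0.707, -0.0]
contact_force: [-0.4, -0.8, 1.0]
width: 0.0856
```

{"method": "step_arm", "body": {
  "motion": [
    [0,0,-0.02,0,0,0],
    [0,0,-0.05,0,0,0],
    [0,0,-0.1,0,0,0],
    [0,0,-0.15,0,0,0],
    [0,0,-0.2,0,0,0],
    [-0.03,-0.05,-0.2,0,0,0],
    [-0.06,-0.1,-0.2,0,0,0],
    [-0.09,-0.15,-0.2,0,0,0],
    [-0.12,-0.2,-0.2,0,0,0],
    [-0.15,-0.238,-0.2,0,0,0],
    [-0.15,-0.238,-0.2,0,0,0],
    [-0.15,-0.238,-0.2,0,0,0]
  ]
}}

```text
t: 23.2
tool_pos: [0.4367, -0.123, 0.2412]
ee_rot: [-0.001, 0.709, 0.706, -0.003]
contact_force: [0.8, -0.6, 0.6]
width: 0.0853
```

```bash
python3 - <<'E'
from h import *
im,p=grab('wrist','w7.png');print(manip.state()['tool_pos'])
for X in((.442,-.06,.074),(.68,.031,.07),(.56,.031,.088)):print(proj(p,X).round(1))
E
```

```text
[ 0.43982317 -0.12107944  0.24165262]
[321.  122.9]
[587.6  16.1]
[462.1  10.5]
```

View pics/w7.png

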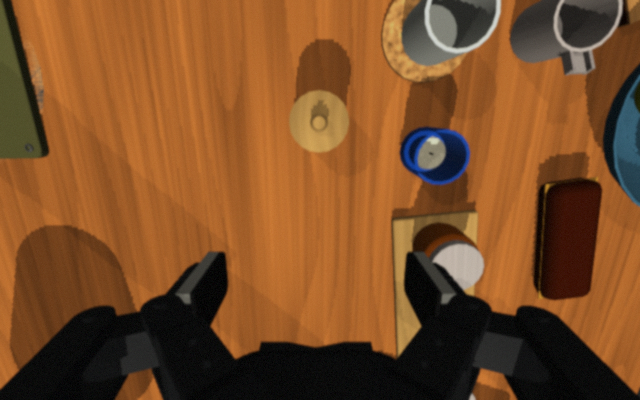

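Jug, mug and coaster look right. The sugar knob is at (319,122), as predicted.

{"method": "step_arm", "body": {
  "motion": [
    [0.04,0.002,0.03,0,0,0],
    [0.061,0.002,0.06,0,0,0],
    [0.061,0.002,0.1,0,0,0],
    [0.061,0.002,0.13,0,0,0],
    [0.061,0.002,0.15,0,0,0],
    [0.061,0.002,0.17,0,0,0],
    [0.061,0.002,0.19,0,0,0],
    [0.061,0.002,0.205,0,0,0],
    [0.061,0.002,0.214,0,0,0],
    [0.061,0.002,0.214,0,0,0],
    [0.061,0.002,0.214,0,0,0]
  ]
}}

```text
t: 24.35
tool_pos: [0.445, -0.0567, 0.0268]
ee_rot: [0.0, 0.706, 0.709, 0.001]
contact_force: [-0.9, 0.0, 0.5]
width: 0.0855
```

{"method": "step_arm", "body": {
  "motion": [
    [0,0,0,0,0,0],
    [0,0,0,0,0,0],
    [0,0,0,0,0,0],
    [0,0,0,0,0,0],
    [0,0,0,0,0,0],
    [0,0,0,0,0,0],
    [0,0,0,0,0,0],
    [0,0,0,0,0,0],
    [0,0,0,0,0,0],
    [0,0,0,0,0,0]
  ],
  "grip": 1,
  "grip_force": 40
}}

```text
t: 25.35
tool_pos: [0.4433, -0.058, 0.028]
ee_rot: [-0.0, 0.707, 0.708, 0.0]
contact_force: [-2.8, 0.7, 6.2]
width: 0.0615
```

{"method": "step_arm", "body": {
  "motion": [
    [0,0,-0.03,0,0,0],
    [0,0,-0.07,0,0,0],
    [0,0,-0.11,0,0,0],
    [0,0,-0.15,0,0,0],
    [0,0,-0.18,0,0,0],
    [0,0,-0.18,0,0,0],
    [0,0,-0.18,0,0,0]
  ]
}}

```text
t: 26.05
tool_pos: [0.4435, -0.0589, 0.2075]
ee_rot: [0.0, 0.707, 0.707, 0.0]
contact_force: [-0.9, -0.4, -3.1]
width: 0.0608
```

```bash
python3 - <<'E'
from h import *
print(manip.state()['tool_pos'],plan([.603,-.315,.2],96))
E
```

```text
[ 0.44353971 -0.05891847  0.20754632] [-0.256   0.1595  0.0078  0.0007  0.0005 -0.105 ]
```

{"method": "step_arm", "body": {
  "motion": [
    [-0.04,0.025,0,0,0,-0.05],
    [-0.08,0.05,0,0,0,-0.105],
    [-0.12,0.075,0,0,0,-0.105],
    [-0.16,0.1,0,0,0,-0.105],
    [-0.2,0.125,0,0,0,-0.105],
    [-0.24,0.15,0,0,0,-0.105],
    [-0.255,0.159,0,0,0,-0.105],
    [-0.255,0.159,0.04,0,0,-0.105],
    [-0.255,0.159,0.08,0,0,-0.105],
    [-0.255,0.159,0.1,0,0,-0.105],
    [-0.255,0.159,0.1,0,0,-0.105],
    [-0.255,0.159,0.1,0,0,-0.105]
  ]
}}

```text
t: 27.25
tool_pos: [0.6024, -0.3126, 0.1061]
ee_rot: [-0.001, 0.668, 0.744, -0.0]
contact_force: [0.7, -0.7, -1.0]
width: 0.0606
```

```bash
python3 - <<'E'
from h import *
im,p=grab('side');print(plan([.603,-.314,.041],96),manip.state()['tool_pos'])
w,_=grab('wrist')
cv2.imwrite('pics/c5.png',np.hstack([cv2.resize(im[60:220,240:460],(440,320)),cv2.resize(w,(360,320))])[:,:,::-1])
E
```

```text
[-0.0011 -0.0006  0.0666  0.0005  0.      0.0018] [ 0.60340659 -0.31279966  0.10763944]
```

View pics/c5.png

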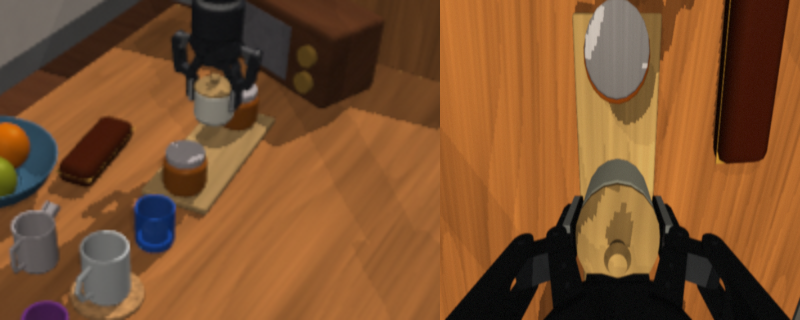

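The sugar pot is held upright, in line with the board's axis and with the near jar. Lowering.

{"method": "step_arm", "body": {
  "motion": [
    [-0.001,0,0.03,0,0,0],
    [-0.001,0,0.05,0,0,0],
    [-0.001,0,0.06,0,0,0],
    [-0.001,0,0.065,0,0,0],
    [-0.001,0,0.067,0,0,0],
    [-0.001,0,0.067,0,0,0],
    [-0.001,0,0.067,0,0,0]
  ]
}}

```text
t: 28.05
tool_pos: [0.6036, -0.3143, 0.0414]
ee_rot: [0.001, 0.669, 0.744, 0.0]
contact_force: [0.3, -0.0, -2.5]
width: 0.0609
```

{"method": "step_arm", "body": {
  "motion": [
    [0,0,0,0,0,0],
    [0,0,0,0,0,0],
    [0,0,0,0,0,0],
    [0,0,0,0,0,0],
    [0,0,0,0,0,0],
    [0,0,0,0,0,0],
    [0,0,0,0,0,0],
    [0,0,0,0,0,0]
  ],
  "grip": 0
}}

```text
t: 28.85
tool_pos: [0.6029, -0.3142, 0.0405]
ee_rot: [0.0, 0.669, 0.744, 0.0]
contact_force: [0.0, -0.6, -0.7]
width: 0.0859
```

{"method": "step_arm", "body": {
  "motion": [
    [0,0,-0.02,0,0,0],
    [0,0,-0.05,0,0,0],
    [0,0,-0.1,0,0,0],
    [0,0,-0.15,0,0,0],
    [0,0,-0.2,0,0,0],
    [-0.05,-0.05,-0.23,0,0,0],
    [-0.1,-0.08,-0.23,0,0,0],
    [-0.1,-0.08,-0.23,0,0,0],
    [-0.1,-0.08,-0.23,0,0,0]
  ]
}}

```text
t: 29.75
tool_pos: [0.5299, -0.4296, 0.2723]
ee_rot: [0.002, 0.673, 0.74, -0.003]
contact_force: [-0.5, -0.3, -1.0]
width: 0.0854
```

```bash
python3 - <<'E'
from h import *
im,p=grab('wrist','w8.png');print(manip.state()['tool_pos'])
sc,q=grab('scene','scene3.png')
cv2.imwrite('pics/c6.png',np.vstack([im[:260],sc[110:400]])[:,:,::-1])
for X in((.56,.031,.088),(.68,.031,.07),(.605,.322,.089)):print(proj(q,X).round(1))
print(proj(p,(.603,-.315,.086)))
E
```

```text
[ 0.53201606 -0.42544168  0.27205694]
[346.7 194.1]
[390.1 236.8]
[454.8 133.5]
[399.55252761  75.6724219 ]
```

View pics/c6.png

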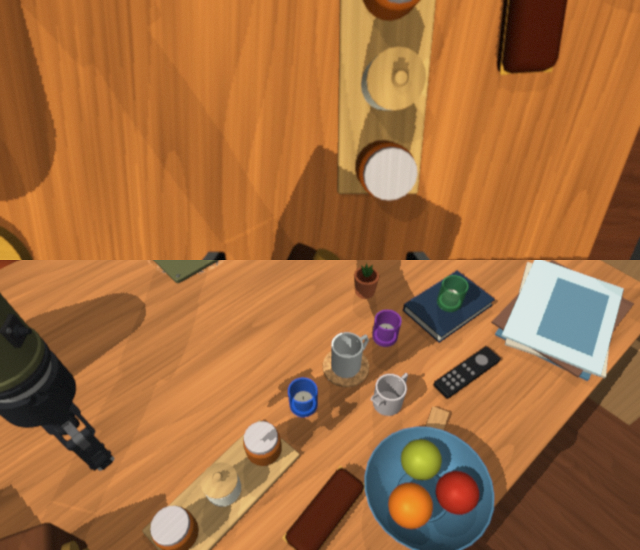

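All predicted positions match. The mug rim is at (347,191), the jug rim (390,236), the tea-light rim (454,133) and the sugar knob (400,76) in the wrist view. The plant is still at (367,130). Handing in.

```bash
python3 -c "
from plant import manip
print(manip.job_done(), manip.state()['t'])"
```

```text
the job is handed in; nothing more can be done
the job is handed in; nothing more can be done
```

The table is laid and the job was handed in at about 30 s of the 104 s allowed; no verdict was reported.

- **Tea light:** it stands on the middle of the closed book. In the scene camera its centre measured (0.604, 0.317), against a book centre of about (0.605, 0.322).
- **Mug:** it is on the middle of the coaster, with its rim within about 3 pixels of where it should appear.
- **Milk jug:** it was released at (0.679, 0.031), about 120 mm straight behind the coaster's centre at (0.560, 0.031).
- **Sugar pot:** it is on the board at about (0.603, -0.314), midway between the jars. The knob was within a pixel of where I predicted it.

In the last pictures all four stood upright and the plant was where it began. The gripper was clear of everything, and the contact forces shown at the end of each move stayed at about 7 N or less.

My position estimates from different views disagreed by about 2–5 mm, mostly in the book's depth and sideways position. That is inside the 15 mm tolerance. An early rough reading of the near jar from the side view was about 20 mm off; I replaced it with colour-mask and close-up measurements. No check failed.

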